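Rock the seesaw gate of the clay-ball feeder

ROBOT

A 6-joint arm with a two-finger parallel gripper is mounted at the origin on a cart in front of the work surface, level with it; the furniture and walls round the work are solid. World frame = base frame: x ahead of the robot, y to its left, z up, the work surface at z = 0. Lengths are in m, angles in rad, forces in N, time in s.
With the tool pointing down it reaches from about 0.35 to 0.875 m from the base axis. Payload 15.5 kg.
Tool frame: the origin (TCP) lies between the finger pads; the fingertips stand 17 mm ahead of it and the grasp point (between the pads) lies 2 mm behind it (ctrl.tip_reach is the z of the fingertips in the tool frame, in m); z points along the fingers, x is the direction in which the jaws open and shut, and the axes are right-handed (so a half turn about z gives the same grasp; the last joint's range is limited). The gripper opens to 85 mm and grips with 20 to 120 N. Pads are 22 mm wide; open, the fingers measure 114 mm over their backs; the gripper's body (76 mm by 85 mm) begins 54 mm behind the grasp point. The pads swing forward as they close: fully open they stand 13 mm farther back than shut.
Start: joints at [1.111, 0.494, 1.345, -0, 1.302, -0.096], TCP at [0.222, 0.584, 0.248] pointing down, gripper open.
Joint ranges: [-2.91, 2.91], [-0.82, 2.16], [0.22, 2.67], [-1.22, 4.37], [0.12, 2.79], [-3.08, 3.08]. Speed limits (rad/s): [1.89, 1.89, 2.57, 3.01, 3.01, 3.01].

INTERFACE

Orientations are given as a 3x3 rotation matrix whose columns are the frame's x, y, z axes.
In Python, from cell import status, cams, order, ctrl gives the robot as it stands. The module is installed in compiled form; this text tells all that it offers.
- The arm moves only by the tool jog_arm, never from a script. Its argument "commands" is one flat list of numbers, 7 for each row, row after row: the finger opening in mm, from 0 to 85.4, then the shift along the tool's x, y, z in mm, then the turn, a rotation vector about the tool's x, y, z in degrees. In form: [claw, tx, ty, tz, rx, ry, rz, claw, tx, ty, tz, rx, ry, rz, ...]. A call has 1 to 5 rows; each row shifts and turns the commanded pose from where the row before left it, along the tool's axes as they then stand; what a row does not reach is not made up. A row lasts 1/12 s, in which the tool goes at most 41.7 mm and 7.16 degrees, less where a joint would pass 70% of its speed; a pose out of reach is approached as far as the arm can. A call is refused whole if a number of a shift passes 41.7 or a number of a turn 7.16, either way. A call with a gripper value outside its range is refused whole. The fingers move at their own pace and stop on an object; "grip_force" is the grip in N (left out, the last holds). Time passes only in rows, so rows that do not move let the fingers close. It gives the time, the measured TCP pose, the force and the opening at its end, in the units of the state.
- status.read_state(): the state, without advancing time (a new reading comes with each control period).
- cams.grab_frame(name): name is "scene" or "side" or "wrist"; returns the picture (480x640x3 uint8, red, green, blue); there is no depth.
- cams.camera_info(name): a dict with "intrinsics" (3x3 intrinsics, pixels), "distortion" ([k1, k2, p1, p2, k3] as OpenCV has them; the pictures are not rectified), "world_to_cam" (4x4, takes a point from world to camera coordinates). Camera axes: x right, y down, z forward; pixel columns grow to the right and rows downward; lengths in m; the calibration is good to about 2 mm. A picture is of the moment at which its call begins: read the wrist's pose just before it. camera_info takes no time and is no camera call; for the wrist camera it gives the pose at the moment of the call.
- order.job_done(): hands the job in, once; it reports no verdict.
The state is a dict: "clock": time; "q": joint angles; "qd": joint speeds; "effort": joint torques, N m; "ee_pos": TCP position; "orientation": TCP orientation; "wrist_force": force on the tool from outside, world axes, zero at the start; "torque": the same for the moment, N m; "opening": opening from 0.0 (shut) to 1.0 (fully open).
Only numpy, scipy, OpenCV 4.12 (cv2) and the standard library are available. Lean on these libraries where they do the work, as an engineer would, in place of code of your own. Each camera call takes 0.05 s, during which the arm holds its last target.

TASK

The four clay balls in the wooden feeder are wanted in its left-hand tray, but its seesaw gate leans to the right. Press the raised left end of the gate down until it has rocked fully over to the left, and only then push the stop slide's peg fully to the left so that all four balls roll down into the left tray by themselves. Do not touch the balls, let none get into the right tray, and leave the other things on the table where they are.

Things in the scene. Friction and masses are not known exactly. Their poses are not given: they have to be found in the camera images.
- feeder: wooden ball feeder, fixed, 240 x 600 mm (x, y), 219 mm high; origin on the table under the gate's pivot; x points to its back, y to its left, z up; turned about z. A feed channel comes down along -x from the back to above the gate's middle: 32 mm wide, floor 135 mm high at the slide, 167 mm at its back end, walls 28 mm above it. Left and right of the gate a chute leads down to a tray.
- gate (a joint): angle of the seesaw gate, rad: a trough 190 mm long (feeder y), 71 mm wide, rocking on a pin along feeder x, 98 mm above the table. +0.28: fully over to the right (left end raised), 0 level, -0.28: fully over to the left, left end down on its stop. Friction holds it; about 1.5 N on a press tab rocks it. Starts at +0.2 to +0.28
- left_tab (a point): middle of the top of the gate's left press tab: flat, 38 mm (y) by 48 mm (x), out in front of the gate's front wall, 62 mm in front of and 67 mm left of the pivot; it moves and tilts with the gate: about 126 mm above the table when the gate leans fully right, 89 mm when fully left. The front wall rises 26 mm above the tab, its face 26 mm behind this point
- right_tab (a point): the same on the right end of the gate
- slide (a joint): position of the stop slide, m: 0 closed (a plate across the feed channel, holding the balls back), grows toward the feeder's left (y+), 0.055 fully open against its end stop. Friction 1.5 N; it stays where it is left. Starts between 0 and 0.004
- peg_top (a point): centre of the top of the upright round peg on the stop slide, 219 mm above the table, 55 mm behind the pivot; the peg is 16 mm thick and stands 40 mm above the slide's flat head (46 mm along y, 14 mm along x); it moves with the slide
- left_tray (a point): middle of the floor of the left tray (inside 84 mm along x, 106 mm along y; walls 42 mm above the floor, outer wall 68 mm); its axes are the feeder's
- right_tray (a point): middle of the floor of the right tray, same size
- ball_0: round grey clay ball, 24 mm across, no. 0 in the queue from the slide (0 is nearest); its origin lies on its surface and turns with it
- ball_0_center (a point): centre of ball_0
- ball_1: round grey clay ball, 24 mm across, no. 1 in the queue from the slide (0 is nearest); its origin lies on its surface and turns with it
- ball_1_center (a point): centre of ball_1
- ball_2: round grey clay ball, 24 mm across, no. 2 in the queue from the slide (0 is nearest); its origin lies on its surface and turns with it
- ball_2_center (a point): centre of ball_2
- ball_3: round grey clay ball, 24 mm across, no. 3 in the queue from the slide (0 is nearest); its origin lies on its surface and turns with it
- ball_3_center (a point): centre of ball_3
- model_tool: the flat red-brown modelling tool, 112x16x7 mm, lying beside the feed channel on its left; a bystander; origin at the centre of its underside
- paint_brush: the red-brown paint brush, 191 mm long, lying in front of the feeder; a bystander; origin at the centre of its underside
- small_stamp: the small wooden stamp block, 34x34x58 mm, standing in front of the left tray; a bystander; origin at the centre of its underside
- test_tile: the small reddish-brown test tile, 34x50x8 mm, lying behind the right chute; a bystander; origin at the centre of its underside
- clay_lump: the rough grey block of clay, 67x72x54 mm, behind the left chute; a bystander; origin at the centre of its underside

How it is judged:
By the outcome, as a careful person would: the job done as asked, in the order asked, and still so for the second after the job is handed in, with the robot touching nothing.
It also fails if it takes over 45 s, if anything falls off the work surface, if the arm or the gripper's body presses on something with over 40 N, if the wrist force passes 120 N, or if a joint passes its speed limit or range.

## Working session

There is one attempt and no reset: what is moved stays moved. The work goes in short steps, Python scripts to look and compute and a tool call to move; the robot and the scene stay as the last step left them, time stands still between calls to the robot, and variables do not carry over. Pictures are saved under pics/ and viewed, and the job is handed in when it is done.

Besides the shell and the picture viewer there is one more tool, called by a JSON object that holds its "method" and its "body", one argument or row to a line. jog_arm: Moves the arm, as the interface text tells. Its arguments: {"type":"object","properties":{"commands":{"type":"array","items":{"type":"number"}},"grip_force":{"type":"number"}},"required":["commands"]}

```bash
mkdir -p pics
cat > h.py <<'E'
import numpy as np, cv2, json
from cell import status, cams, order, ctrl
def grab(n,f):
    info=cams.camera_info(n); im=cams.grab_frame(n); cv2.imwrite('pics/'+f+'.png',im[:,:,::-1])
    np.savez('pics/'+f+'.npz',K=info['intrinsics'],D=info['distortion'],T=info['world_to_cam'])
def ray(f,uv):
    z=np.load('pics/'+f+'.npz'); p=cv2.undistortPoints(np.array([[uv]],float),z['K'],z['D'])[0,0]
    T=z['T']; R=T[:3,:3]; o=-R.T@T[:3,3]; d=R.T@np.array([p[0],p[1],1]); return o,d/np.linalg.norm(d)
def plane(f,uv,h):
    o,d=ray(f,uv); return o+d*(h-o[2])/d[2]
def tri(f1,uv1,f2,uv2):
    o1,d1=ray(f1,uv1);o2,d2=ray(f2,uv2)
    t=np.linalg.lstsq(np.c_[d1,-d2],o2-o1,rcond=None)[0]
    a=o1+d1*t[0];b=o2+d2*t[1]; return (a+b)/2,np.linalg.norm(a-b)
def proj(f,P):
    z=np.load('pics/'+f+'.npz');T=z['T']
    return cv2.projectPoints(np.array(P,float).reshape(-1,1,3),cv2.Rodrigues(T[:3,:3])[0],T[:3,3],z['K'],z['D'])[0][:,0]
E
python3 - <<'E'
from h import *
np.set_printoptions(precision=3,suppress=True)
for n in('scene','side','wrist'):
    grab(n,n+'0'); o,d=ray(n+'0',(320,240)); print(n,o,d)
print(status.read_state(), ctrl.tip_reach)
E
```

```text
scene [-0.009 -0.257  0.932] [ 0.546  0.295 -0.784]
side [ 0.474 -0.886  0.641] [ 0.114  0.884 -0.454]
wrist [0.156 0.608 0.373] [ 0.274 -0.108 -0.956]
{'clock': 0.15, 'q': array([ 1.111,  0.494,  1.346, -0.   ,  1.303, -0.095]), 'qd': array([ 0.   , -0.004, -0.001,  0.001, -0.   , -0.   ]), 'effort': array([  0.001, -88.256, -38.407,   0.   ,   0.007,  -0.   ]), 'ee_pos': array([0.222, 0.584, 0.248]), 'orientation': array([[ 0.356,  0.935, -0.   ],
       [ 0.935, -0.356, -0.001],
       [-0.001, -0.   , -1.   ]]), 'wrist_force': array([ 0.312, -0.167, -0.056]), 'torque': array([-0.018, -0.003, -0.014]), 'opening': 0.9967989509016711} 0.017
```

View pics/scene0.png

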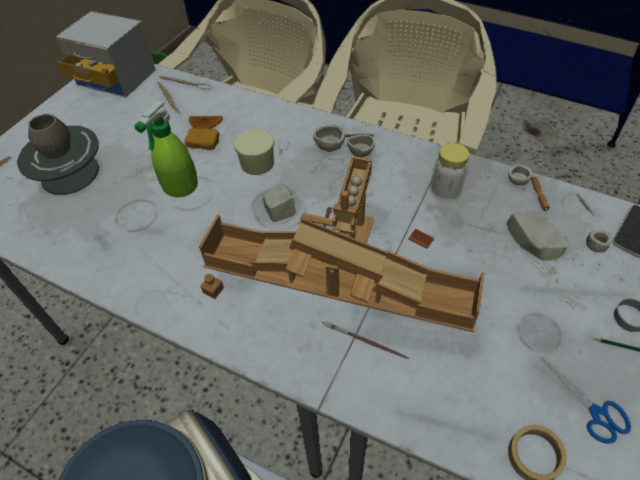

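View pics/side0.png

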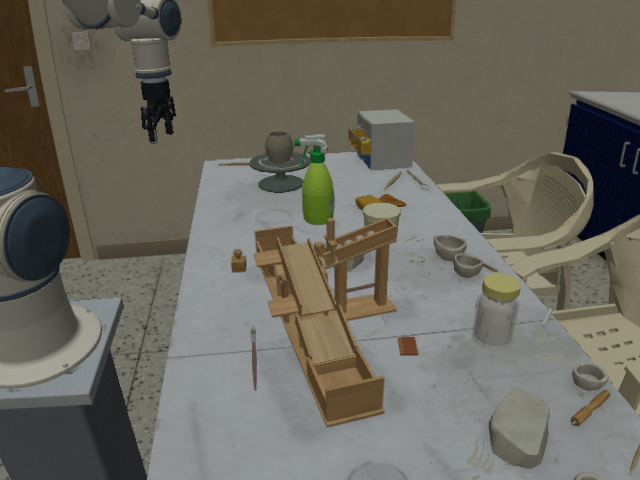

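View pics/wrist0.png

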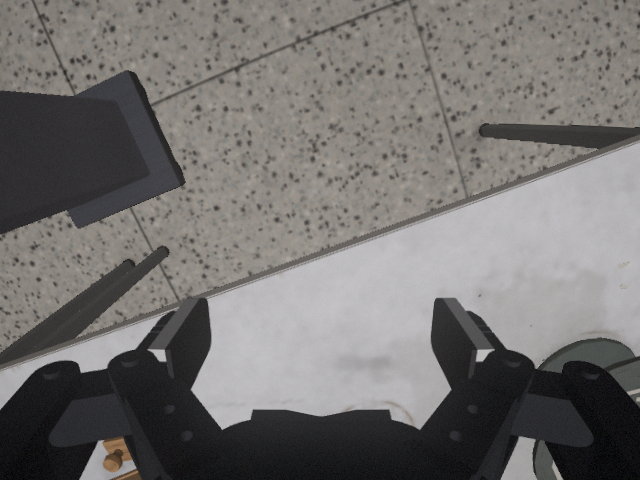

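The scene view shows the feeder (200–485, 155–330) with the balls at about (355,190). The side view shows its channel at about (360,240). I'll zoom in.

Run:
```python
import cv2
a=cv2.imread('pics/scene0.png')[150:340,190:490]; cv2.imwrite('pics/sz.png',cv2.resize(a,None,fx=2.66,fy=2.66,interpolation=cv2.INTER_CUBIC))
a=cv2.imread('pics/side0.png')[210:420,225:425]; cv2.imwrite('pics/dz.png',cv2.resize(a,None,fx=2.8,fy=2.8,interpolation=cv2.INTER_CUBIC))
```

```text
(no output)
```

View pics/sz.png

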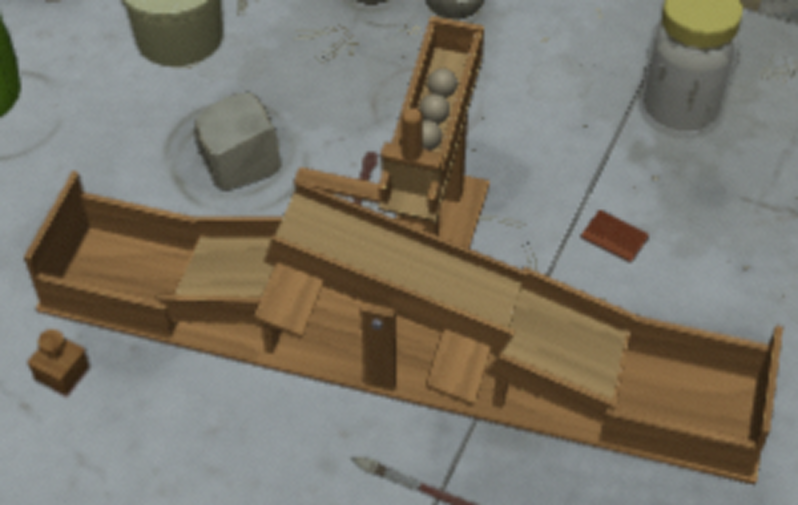

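View pics/dz.png

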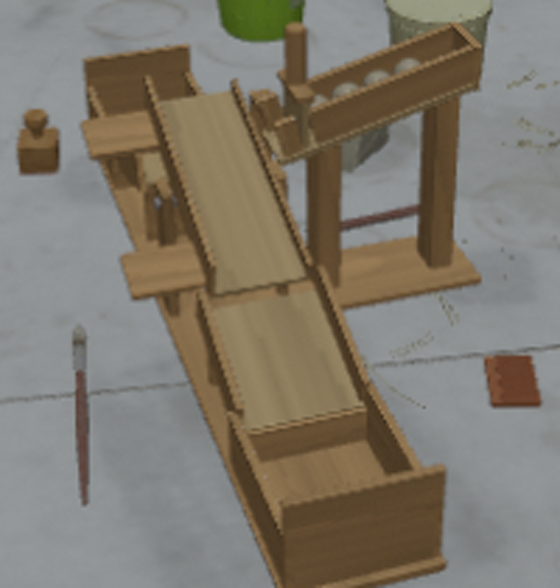

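Run:
```python
from h import *
np.set_printoptions(precision=4,suppress=True)
S=lambda u,v:(190+(u+.5)/2.66-.5,150+(v+.5)/2.66-.5)
D=lambda u,v:(225+(u+.5)/2.8-.5,210+(v+.5)/2.8-.5)
P={}
for n,s,d in [('peg',(411,112),(295,28)),('ltab',(291,299),(121,135)),('rtab',(458,366),(165,272)),('chan_back_r',(482,30),(480,45)),('chan_back_l',(433,20),(460,28)),
 ('rt_outer_front',(758,442),(284,503)),('rt_outer_back',(778,330),(444,467)),('lt_outer_back',(75,175),(188,46)),('lt_outer_front',(30,258),(85,60))]:
    P[n],e=tri('scene0',S(*s),'side0',D(*d)); print(n,P[n],'gap',round(e*1000,1))
v=P['ltab']-P['rtab'];print('yaw tabs',np.degrees(np.arctan2(-v[0],v[1])),np.linalg.norm(v), 'tilt',np.arctan2(v[2],np.hypot(*v[:2])))
v=P['lt_outer_front']-P['rt_outer_front'];print('yaw trays',np.degrees(np.arctan2(-v[0],v[1])),np.linalg.norm(v))
v=P['lt_outer_back']-P['rt_outer_back'];print('yaw trays',np.degrees(np.arctan2(-v[0],v[1])),np.linalg.norm(v))
```

```text
peg [0.6119 0.0212 0.2176] gap 2.9
ltab [0.4883 0.0603 0.1226] gap 0.2
rtab [ 0.5092 -0.0649  0.0848] gap 0.6
chan_back_r [0.7407 0.018  0.1937] gap 2.4
chan_back_l [0.7378 0.059  0.1894] gap 0.0
rt_outer_front [ 0.5542 -0.2828  0.0694] gap 7.7
rt_outer_back [ 0.6493 -0.271   0.0743] gap 1.7
lt_outer_back [0.5564 0.3045 0.0732] gap 1.4
lt_outer_front [0.4646 0.2865 0.0761] gap 0.3
yaw tabs 9.490937230388305 0.1324617207546972 tilt 0.28948614899627495
yaw trays 8.943124096173381 0.5763283767051312
yaw trays 9.170683336247725 0.582984756331922
```

Heights and spacings agree with the spec: peg 218 mm, tab tilt 0.29, yaw ≈ 9.2°. First I close the fingers and turn the tool onto the feeder axes (tool x = feeder left, y = feeder back).

{"method": "jog_arm", "body": {
  "commands": [0,0,0,0,0,0,-6,0,0,0,0,0,0,-6,0,0,0,0,0,0,-6,0,0,0,0,0,0,-6,0,0,0,0,0,0,-6]
}}

```text
clock: 0.57
ee_pos: [0.2223, 0.5839, 0.248]
orientation: [[-0.164, 0.986, -0.0], [0.986, 0.164, -0.001], [-0.001, -0.0, -1.0]]
wrist_force: [0.1, 0.6, -0.7]
opening: 0.302
```

{"method": "jog_arm", "body": {
  "commands": [0,-40,12,0,0,0,0,0,-40,12,0,0,0,0,0,-40,12,0,0,0,0,0,-40,12,0,0,0,0,0,-40,12,0,0,0,0]
}}

```text
clock: 0.98
ee_pos: [0.3134, 0.3948, 0.2481]
orientation: [[-0.16, 0.987, -0.0], [0.987, 0.16, -0.0], [-0.0, -0.0, -1.0]]
wrist_force: [1.3, 0.2, 0.1]
opening: -0.003
```

{"method": "jog_arm", "body": {
  "commands": [0,-40,12,0,0,0,0,0,-40,12,0,0,0,0,0,-40,12,0,0,0,0,0,-40,12,0,0,0,0,0,-40,12,0,0,0,0]
}}

```text
clock: 1.4
ee_pos: [0.4044, 0.2072, 0.2483]
orientation: [[-0.159, 0.987, 0.0], [0.987, 0.159, 0.0], [-0.0, 0.0, -1.0]]
wrist_force: [1.9, 0.1, -0.2]
opening: 0.003
```

Run:
```python
from h import *
s=status.read_state(); print(s['ee_pos'],s['qd'].round(3)); grab('wrist','wrist1')
```

```text
[0.4044048  0.20721718 0.24833323] [-1.106 -0.039  0.057 -0.002 -0.024 -1.098]
```

View pics/wrist1.png

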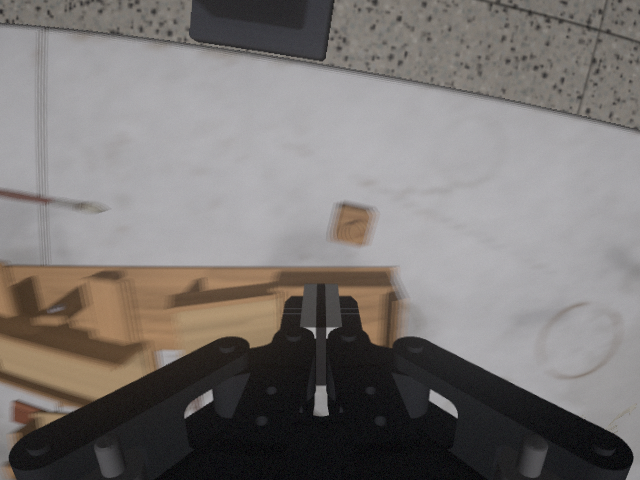

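The wrist view confirms the yaw: the feeder's front edge is horizontal at row 266, and the stamp is clear at (353,222). Moving over the tab.

{"method": "jog_arm", "body": {
  "commands": [0,-39,14,0,0,0,0,0,-39,14,0,0,0,0,0,-39,14,0,0,0,0,0,-39,14,0,0,0,0,0,0,0,20,0,0,0]
}}

```text
clock: 1.87
ee_pos: [0.4893, 0.0587, 0.2307]
orientation: [[-0.155, 0.988, 0.007], [0.988, 0.155, -0.002], [-0.003, 0.007, -1.0]]
wrist_force: [0.6, 1.3, 0.5]
opening: -0.001
```

{"method": "jog_arm", "body": {
  "commands": [0,0,0,20,0,0,0,0,0,0,20,0,0,0,0,0,0,0,0,0,0]
}}

```text
clock: 2.12
ee_pos: [0.4825, 0.0637, 0.1854]
orientation: [[-0.158, 0.987, -0.005], [0.987, 0.158, -0.0], [0.001, -0.005, -1.0]]
wrist_force: [-1.1, 0.1, -0.1]
opening: -0.001
```

Run:
```python
from h import *
s=status.read_state(); print(s['ee_pos'],s['wrist_force']); grab('scene','scene2');grab('side','side2')
a=cv2.imread('pics/scene2.png')[150:340,190:490]; cv2.imwrite('pics/sz2.png',cv2.resize(a,None,fx=2.66,fy=2.66,interpolation=cv2.INTER_CUBIC))
a=cv2.imread('pics/side2.png')[210:420,225:425]; cv2.imwrite('pics/dz2.png',cv2.resize(a,None,fx=2.8,fy=2.8,interpolation=cv2.INTER_CUBIC))
```

```text
[0.48251121 0.06370216 0.18537381] [-1.12880244  0.05588731 -0.14327197]
```

View pics/sz2.png

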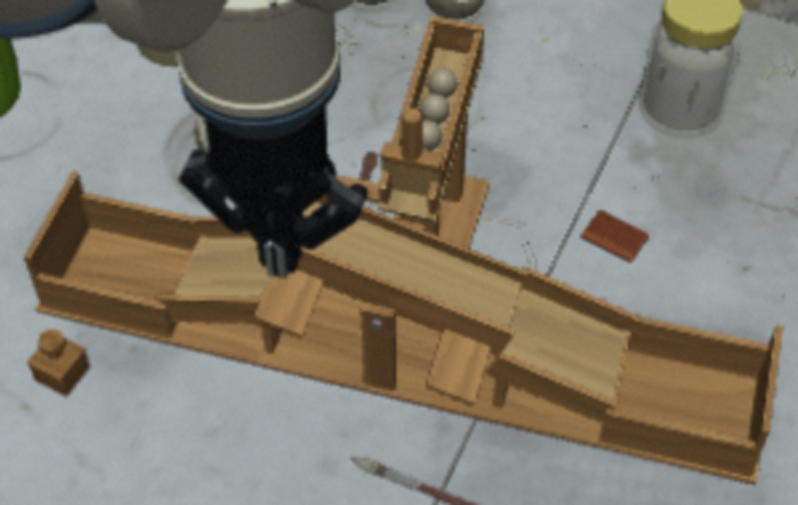

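View pics/dz2.png

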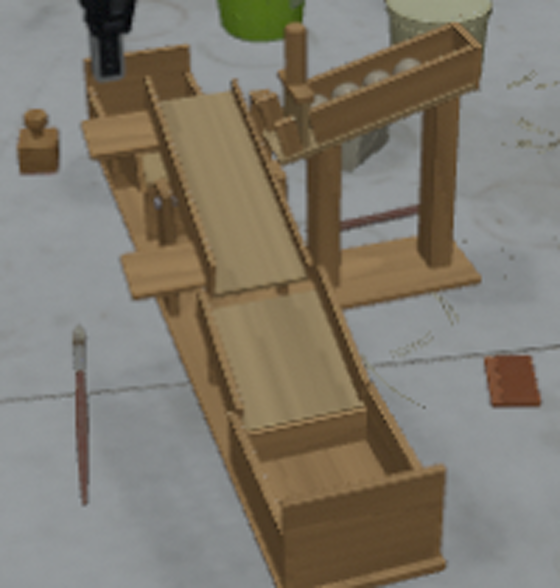

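The finger tips are 44 mm above the left tab and clear of the gate's front wall. Pressing down in small steps.

{"method": "jog_arm", "body": {
  "commands": [0,0,0,15,0,0,0,0,0,0,15,0,0,0,0,0,0,0,10,0,0,0,0,0,0,4,0,0,0,0,0,0,4,0,0,0]
}}

```text
validation failed for argument at $.co...
```

{"method": "jog_arm", "body": {
  "commands": [0,0,0,4,0,0,0,0,0,0,4,0,0,0,0,0,0,4,0,0,0,0,0,0,4,0,0,0,0,0,0,4,0,0,0]
}}

```text
clock: 2.63
ee_pos: [0.4843, 0.0641, 0.1681]
orientation: [[-0.159, 0.987, 0.0], [0.987, 0.159, 0.0], [-0.0, 0.0, -1.0]]
wrist_force: [0.2, 1.2, -0.1]
opening: 0.0
```

```bash
cat > v.py <<'E'
from h import *
import sys
k=sys.argv[1]
s=status.read_state(); print(s['ee_pos'],s['wrist_force']); grab('scene','scene'+k);grab('side','side'+k)
a=cv2.imread(f'pics/scene{k}.png')[150:340,190:490]; b=cv2.imread(f'pics/side{k}.png')[210:420,225:425]
a=cv2.resize(a,None,fx=1.5,fy=1.5,interpolation=cv2.INTER_CUBIC);b=cv2.resize(b,None,fx=1.7,fy=1.7,interpolation=cv2.INTER_CUBIC)
o=np.zeros((max(a.shape[0],b.shape[0]),a.shape[1]+b.shape[1],3),np.uint8);o[:a.shape[0],:a.shape[1]]=a;o[:b.shape[0],a.shape[1]:]=b
cv2.imwrite(f'pics/v{k}.png',o)
E
python3 v.py 3
```

```text
[0.48426397 0.06412943 0.16814994] [ 0.15190578  1.16105672 -0.1440731 ]
```

View pics/v3.png

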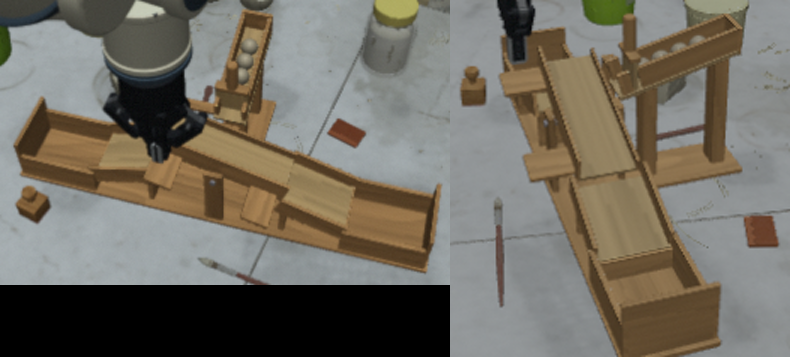

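The first call was refused as malformed, so only 20 mm of descent happened. The tips are now at z ≈ 0.151, just above the tab. Continuing.

{"method": "jog_arm", "body": {
  "commands": [0,0,0,10,0,0,0,0,0,0,8,0,0,0,0,0,0,6,0,0,0,0,0,0,4,0,0,0,0,0,0,4,0,0,0]
}}

```text
clock: 3.15
ee_pos: [0.4842, 0.0641, 0.1359]
orientation: [[-0.159, 0.987, -0.0], [0.987, 0.159, 0.0], [0.0, -0.0, -1.0]]
wrist_force: [0.6, 1.2, 2.8]
opening: -0.0
```

{"method": "jog_arm", "body": {
  "commands": [0,0,0,4,0,0,0,0,0,0,4,0,0,0,0,0,0,4,0,0,0,0,0,0,4,0,0,0,0,0,0,0,0,0,0]
}}

```text
clock: 3.57
ee_pos: [0.484, 0.064, 0.1196]
orientation: [[-0.159, 0.987, -0.001], [0.987, 0.159, -0.0], [0.0, -0.001, -1.0]]
wrist_force: [-0.4, -0.4, -0.7]
opening: 0.001
```

```bash
python3 v.py 4
```

```text
[0.48402154 0.06402247 0.11961266] [-0.390023   -0.37611241 -0.65326072]
```

View pics/v4.png

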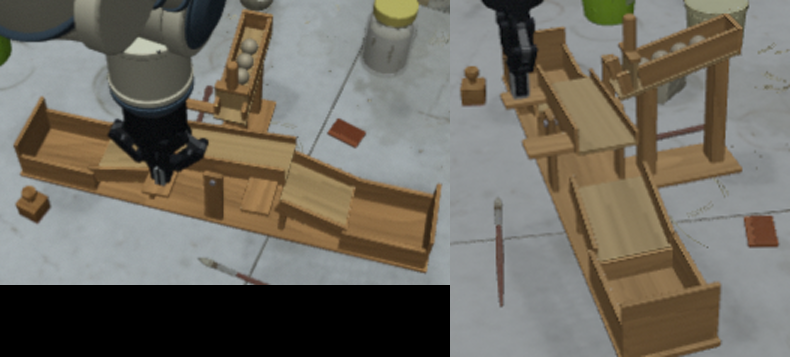

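The gate is rocking: its right end is now up, at side view (630,145). I'll continue to the stop, with tip z heading for about 0.09.

{"method": "jog_arm", "body": {
  "commands": [0,0,0,3,0,0,0,0,0,0,3,0,0,0,0,0,0,3,0,0,0,0,0,0,0,0,0,0]
}}

```text
clock: 4.0
ee_pos: [0.4841, 0.064, 0.1108]
orientation: [[-0.159, 0.987, -0.0], [0.987, 0.159, -0.0], [-0.0, -0.0, -1.0]]
wrist_force: [-0.3, 0.3, 0.1]
opening: 0.001
```

{"method": "jog_arm", "body": {
  "commands": [0,0,0,2,0,0,0,0,0,0,0,0,0,0]
}}

```text
clock: 4.17
ee_pos: [0.4842, 0.064, 0.109]
orientation: [[-0.159, 0.987, -0.0], [0.987, 0.159, -0.0], [-0.0, -0.0, -1.0]]
wrist_force: [-0.3, -0.0, 0.2]
opening: -0.0
```

{"method": "jog_arm", "body": {
  "commands": [0,0,0,2,0,0,0,0,0,0,0,0,0,0]
}}

```text
clock: 4.33
ee_pos: [0.4844, 0.0639, 0.108]
orientation: [[-0.159, 0.987, 0.001], [0.987, 0.159, -0.0], [-0.0, 0.001, -1.0]]
wrist_force: [-6.0, -1.2, 27.2]
opening: 0.0
```

27 N at tip z = 0.091 means the gate is on its stop, as expected. I'll lift and check.

{"method": "jog_arm", "body": {
  "commands": [0,0,0,-10,0,0,0,0,0,0,-35,0,0,0,0,0,0,-40,0,0,0,0,0,0,-40,0,0,0,0,0,0,-40,0,0,0]
}}

```text
clock: 4.75
ee_pos: [0.4836, 0.064, 0.2741]
orientation: [[-0.159, 0.987, -0.001], [0.987, 0.159, -0.0], [0.0, -0.001, -1.0]]
wrist_force: [1.9, 0.3, 0.0]
opening: 0.002
```

```bash
python3 v.py 5
```

```text
[0.48357261 0.06402239 0.27414685] [1.86457597 0.30942688 0.01395991]
```

View pics/v5.png

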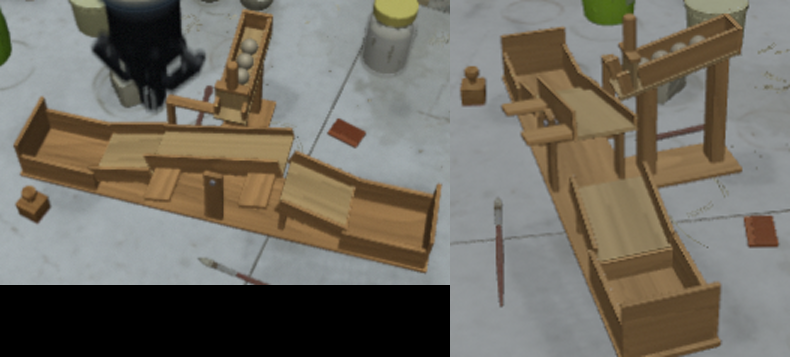

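Run:
```python
from h import *
a=cv2.imread('pics/scene5.png')[225:315,260:390]; b=cv2.imread('pics/side5.png')[245:315,240:340]
a=cv2.resize(a,None,fx=4,fy=4,interpolation=cv2.INTER_CUBIC);b=cv2.resize(b,None,fx=3,fy=3,interpolation=cv2.INTER_CUBIC)
o=np.zeros((580,520,3),np.uint8);o[:360,:520]=a;o[365:575,:300]=b;cv2.imwrite('pics/t5.png',o)
```

```text
(no output)
```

View pics/t5.png

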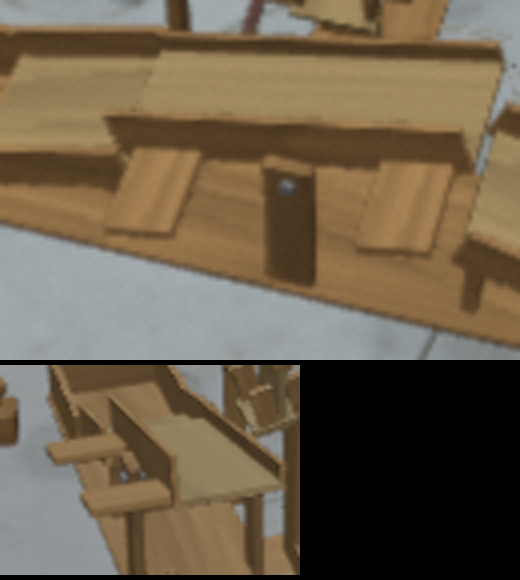

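Run:
```python
from h import *
l,e=tri('scene5',(298.4,272.7),'side5',(268.9,273.2));r,f=tri('scene5',(360.9,276.7),'side5',(282.1,289.3));print(l,r,e,f)
v=l-r;print(np.arctan2(v[2],np.hypot(*v[:2])))
# sample geometry in feeder coords
c,s=np.cos(np.radians(9.2)),np.sin(np.radians(9.2));O=np.array([.5596,.0102])
p=status.read_state()['ee_pos'];d=p[:2]-O;print('tcp feeder',d@[c,s],d@[-s,c])
d=np.array([.6119,.0212])-O;print('peg feeder',d@[c,s],d@[-s,c])
```

```text
[0.4881558  0.06448675 0.08400289] [ 0.5082644  -0.06195039  0.12153767] 0.00018584242555644897 1.8228862567931675e-05
-0.2851886701840204
tcp feeder -0.06336097880493356 0.06489704429232826
peg feeder 0.053385919727927465 0.002496712799519901
```

The gate measures −0.285 rad, so it is fully left. Next, go right of the peg, still above it.

{"method": "jog_arm", "body": {
  "commands": [0,-25,29,0,0,0,0,0,-25,29,0,0,0,0,0,-25,29,0,0,0,0,0,-25,29,0,0,0,0,0,0,0,15,0,0,0]
}}

```text
clock: 5.27
ee_pos: [0.6207, -0.0199, 0.2587]
orientation: [[-0.157, 0.988, 0.007], [0.988, 0.157, -0.002], [-0.003, 0.006, -1.0]]
wrist_force: [-1.1, -1.3, -0.6]
opening: 0.003
```

{"method": "jog_arm", "body": {
  "commands": [0,0,0,15,0,0,0,0,0,0,0,0,0,0]
}}

```text
clock: 5.43
ee_pos: [0.6134, -0.0165, 0.2389]
orientation: [[-0.158, 0.987, -0.005], [0.987, 0.158, 0.001], [0.001, -0.005, -1.0]]
wrist_force: [-0.6, 0.2, 0.2]
opening: 0.0
```

Run:
```python
from h import *
c,s=np.cos(np.radians(9.2)),np.sin(np.radians(9.2));O=np.array([.5596,.0102])
p=status.read_state()['ee_pos'];d=p[:2]-O;print('tcp feeder',d@[c,s],d@[-s,c],p[2])
for n in('scene','side','wrist'): grab(n,n+'6')
a=cv2.imread('pics/scene6.png')[140:260,280:440]; b=cv2.imread('pics/side6.png')[180:300,280:440]
f=lambda a:cv2.resize(a,(400,300),interpolation=cv2.INTER_CUBIC)
cv2.imwrite('pics/t6.png',np.r_[np.c_[f(a),f(b)],np.c_[f(cv2.imread('pics/wrist6.png')),np.zeros((300,400,3),np.uint8)]])
```

```text
tcp feeder 0.048889098585226706 -0.03495106441821565 0.2389120143811018Traceback (most recent call last):
  File "<stdin>", line 7, in <module>
cv2.error: OpenCV(4.12.0) /io/opencv/modules/imgcodecs/src/loadsave.cpp:1058: error: (-215:Assertion failed) image.channels() == 1 || image.channels() == 3 || image.channels() == 4 in function 'imwrite_'
```

```bash
cat > t.py <<'E'
from h import *
import sys
k=sys.argv[1]
c,s=np.cos(np.radians(9.2)),np.sin(np.radians(9.2));O=np.array([.5596,.0102])
p=status.read_state()['ee_pos'];d=p[:2]-O;print('tcp feeder',d@[c,s],d@[-s,c],p[2])
if len(sys.argv)<3:
    for n in('scene','side','wrist'): grab(n,n+k)
a=cv2.imread(f'pics/scene{k}.png')[140:260,280:440]; b=cv2.imread(f'pics/side{k}.png')[180:300,280:440]
f=lambda a:cv2.resize(a,(400,300),interpolation=cv2.INTER_CUBIC)
cv2.imwrite(f'pics/t{k}.png',np.vstack([np.hstack([f(a),f(b)]),np.hstack([f(cv2.imread(f'pics/wrist{k}.png')),np.zeros((300,400,3),np.uint8)])]))
E
python3 t.py 6 x
```

```text
tcp feeder 0.0500219423744516 -0.03470575103690721 0.24271612455847358
```

View pics/t6.png

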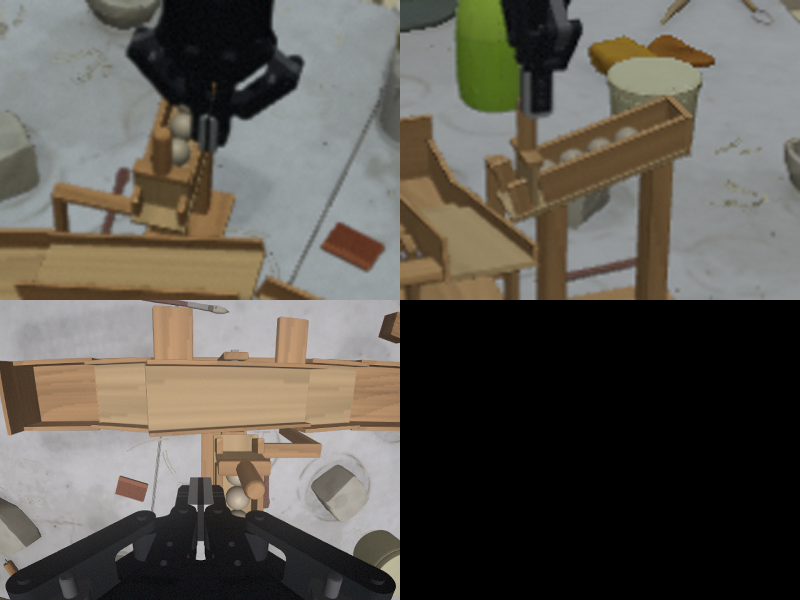

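The tips are right of the peg (wrist view: tips (200,490), peg top (252,490)) at almost the same x. I'll lower to tip z ≈ 0.188, above the slide head (0.179) and the channel walls.

{"method": "jog_arm", "body": {
  "commands": [0,0,3,10,0,0,0,0,0,0,14,0,0,0,0,0,0,13,0,0,0,0,0,0,0,0,0,0]
}}

```text
clock: 5.92
ee_pos: [0.6167, -0.0154, 0.2033]
orientation: [[-0.159, 0.987, -0.003], [0.987, 0.159, 0.0], [0.001, -0.003, -1.0]]
wrist_force: [-0.2, 0.5, -0.6]
opening: -0.001
```

```bash
python3 t.py 7
```

```text
tcp feeder 0.05225731335251583 -0.03437709483555763 0.20328083792782928
```

View pics/t7.png

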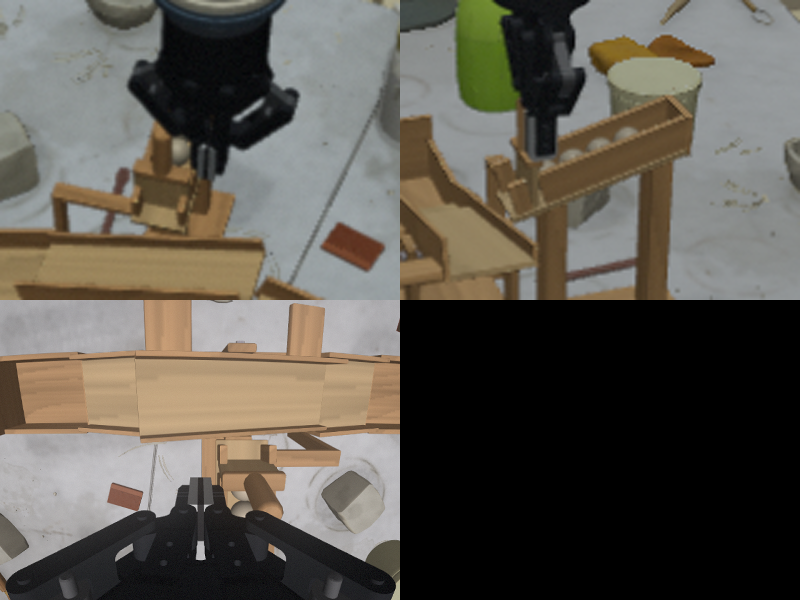

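No contact yet (force ≈ 0), fingers beside the peg. Pushing left.

{"method": "jog_arm", "body": {
  "commands": [0,8,0,0,0,0,0,0,8,0,0,0,0,0,0,6,0,0,0,0,0]
}}

```text
clock: 6.32
ee_pos: [0.6142, 0.007, 0.206]
orientation: [[-0.159, 0.987, 0.001], [0.987, 0.159, -0.0], [-0.0, 0.001, -1.0]]
wrist_force: [-0.0, -1.5, 0.7]
opening: 0.002
```

{"method": "jog_arm", "body": {
  "commands": [0,10,0,0,0,0,0,0,10,0,0,0,0,0,0,10,0,0,0,0,0,0,10,0,0,0,0,0,0,5,0,0,0,0,0]
}}

```text
clock: 6.73
ee_pos: [0.6066, 0.0521, 0.2053]
orientation: [[-0.16, 0.987, -0.0], [0.987, 0.16, 0.0], [0.0, -0.0, -1.0]]
wrist_force: [0.3, -0.6, 1.0]
opening: 0.001
```

```bash
python3 t.py 8
```

```text
tcp feeder 0.05310876234376511 0.03379696653334951 0.20531473659646246
```

View pics/t8.png

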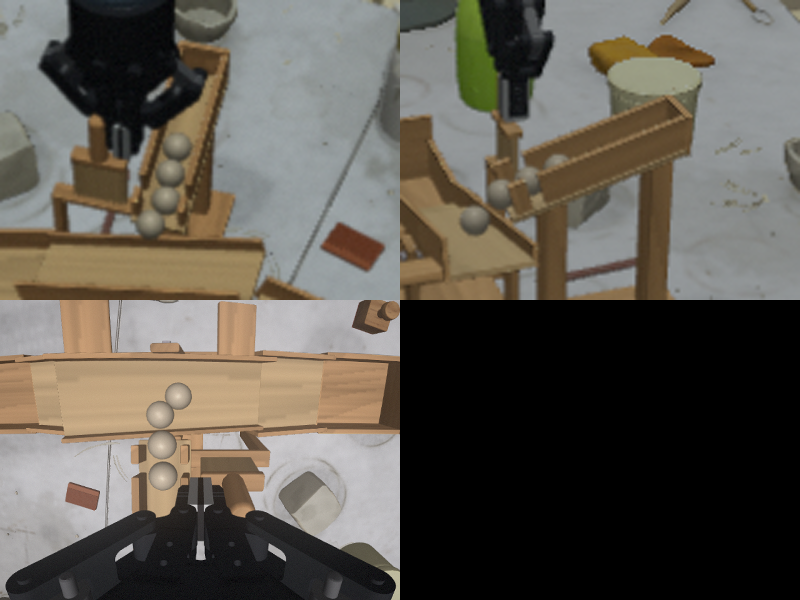

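Balls 0 and 1 are on the gate and rolling left. I'll push the last millimetres to the end stop.

{"method": "jog_arm", "body": {
  "commands": [0,2,0,0,0,0,0,0,2,0,0,0,0,0,0,0,0,0,0,0,0]
}}

```text
clock: 7.13
ee_pos: [0.6064, 0.0536, 0.2052]
orientation: [[-0.159, 0.987, -0.0], [0.987, 0.159, -0.001], [-0.001, -0.0, -1.0]]
wrist_force: [0.2, -5.4, -0.9]
opening: -0.002
```

{"method": "jog_arm", "body": {
  "commands": [0,2,0,0,0,0,0,0,0,0,0,0,0,0]
}}

```text
clock: 7.3
ee_pos: [0.6063, 0.0543, 0.2053]
orientation: [[-0.159, 0.987, 0.0], [0.987, 0.159, -0.003], [-0.003, -0.0, -1.0]]
wrist_force: [1.9, -16.8, -1.0]
opening: -0.001
```

```bash
python3 t.py 9; python3 v.py 10
```

```text
tcp feeder 0.05313840174138097 0.03605621505587441 0.20527344629739214
[0.60628705 0.05424017 0.2052372 ] [  1.02284641 -15.26093711  -0.07882488]
```

View pics/t9.png

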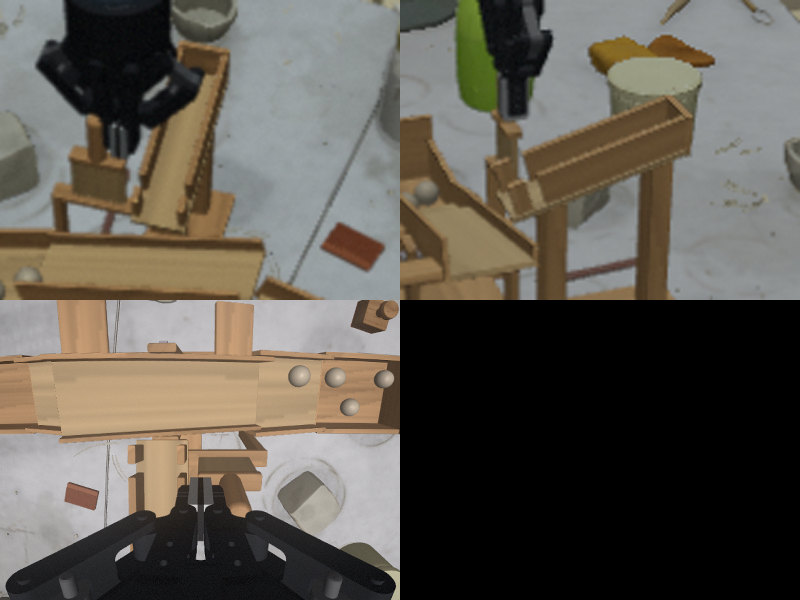

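View pics/v10.png

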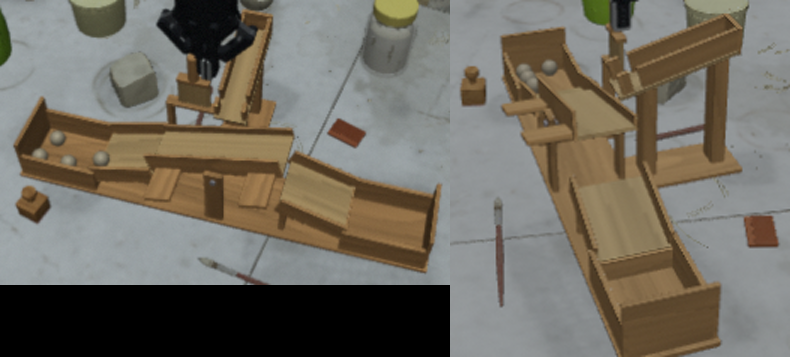

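All four balls are in the left tray, and the slide is against its stop at 17 N. I'll back off the peg, rise clear and check again.

{"method": "jog_arm", "body": {
  "commands": [0,-8,0,0,0,0,0,0,-6,0,0,0,0,0,0,0,0,-20,0,0,0,0,0,0,-35,0,0,0,0,0,0,-35,0,0,0]
}}

```text
clock: 7.97
ee_pos: [0.6075, 0.0421, 0.2955]
orientation: [[-0.159, 0.987, -0.003], [0.987, 0.159, 0.0], [0.001, -0.003, -1.0]]
wrist_force: [0.8, -0.2, -0.4]
opening: 0.001
```

{"method": "jog_arm", "body": {
  "commands": [0,-5,0,-20,0,0,0,0,0,0,0,0,0,0,0,0,0,0,0,0,0,0,0,0,0,0,0,0,0,0,0,0,0,0,0]
}}

```text
clock: 8.38
ee_pos: [0.6084, 0.0376, 0.3139]
orientation: [[-0.159, 0.987, -0.002], [0.987, 0.159, 0.0], [0.001, -0.002, -1.0]]
wrist_force: [0.5, -0.5, -0.5]
opening: -0.001
```

{"method": "jog_arm", "body": {
  "commands": [0,0,0,0,0,0,0,0,0,0,0,0,0,0,0,0,0,0,0,0,0,0,0,0,0,0,0,0,0,0,0,0,0,0,0]
}}

```text
clock: 8.8
ee_pos: [0.609, 0.0376, 0.3151]
orientation: [[-0.159, 0.987, -0.0], [0.987, 0.159, -0.0], [0.0, -0.0, -1.0]]
wrist_force: [-0.4, -0.3, -0.1]
opening: 0.001
```

```bash
python3 v.py 11
python3 - <<'E'
from h import *
a=cv2.imread('pics/scene11.png')[150:340,190:490]; cv2.imwrite('pics/sz11.png',cv2.resize(a,None,fx=2.66,fy=2.66,interpolation=cv2.INTER_CUBIC))
c,s=np.cos(np.radians(9.2)),np.sin(np.radians(9.2))
P=[.5596+c*.055-s*.055,.0102+s*.055+c*.055,.219]
print('expected peg px zoom',(proj('scene11',P)[0]-[190,150])*2.66, 'side',(proj('side11',P)[0]-[225,210])*1.7+[450,0])
E
```

```text
[0.60899877 0.03758998 0.31513555] [-0.41127854 -0.34881856 -0.13345538]
expected peg px zoom [340.93265832  96.19966392] side [616.90275551  -3.55471587]
```

View pics/sz11.png

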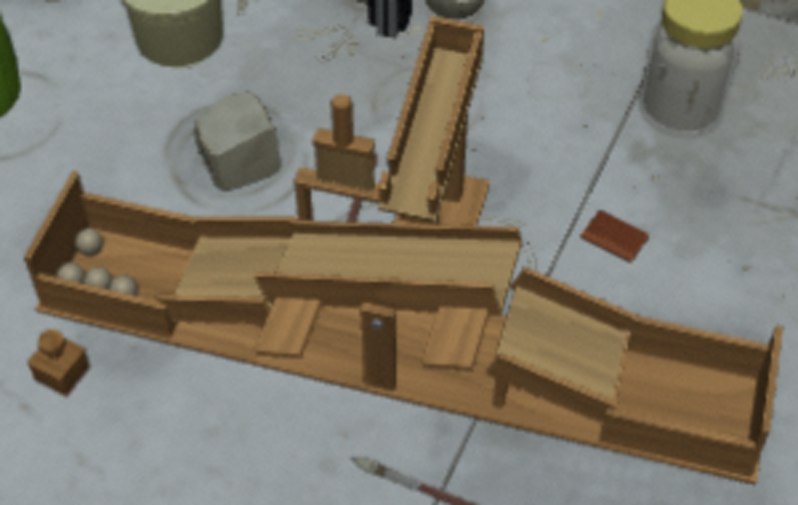

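View pics/v11.png

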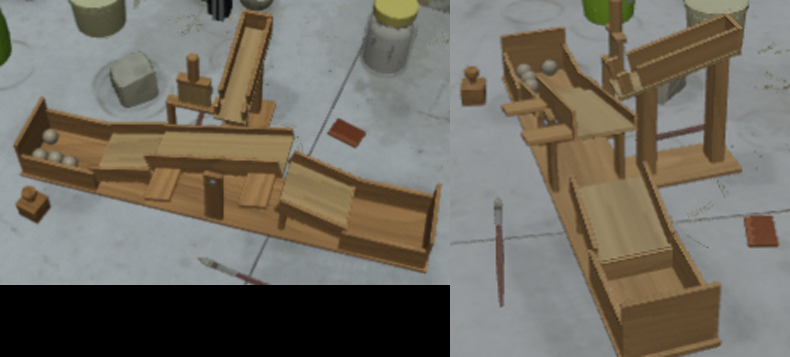

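The peg top is at zoomed (342,101), against (341,96) expected for fully open. All four balls lie in the left tray around (95,265), the gate is still left, the right tray is empty and the bystanders haven't moved.

```bash
python3 -c "
from h import *
print(order.job_done())"
```

```text
the job is handed in; nothing more can be done
None
```

All four balls are in the left tray, and I handed the job in at about 9 s on the clock.

- **Gate:** I pressed the left tab down with the closed fingertips until the gate met its stop, reading 27 N at tip height 91 mm. The two-view check afterwards gave −0.285 rad, so it had rocked fully to the left before I touched the slide.
- **Slide:** I then pushed the peg left until it met its end stop, at about 17 N. The balls rolled down by themselves and the gripper never came near them.
- **Last look, with the arm lifted clear:**
  - The peg top was about 5 px, in the enlarged picture, from where fully open should put it.
  - The gate was still over to the left and the right tray was empty.
  - The other things looked unmoved. I judged this by eye, and the modelling tool was partly hidden by the slide.

One move call was refused as malformed during the approach to the tab; the arm did not move for it, and I carried on with the descent. No check failed. The small disagreements, such as the peg measuring 218 mm high against the 219 mm given, were within the camera calibration.

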